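# Chill the specimen jars by size

## Robot

A 6-joint arm with a two-finger parallel gripper is mounted at the origin on the work surface. World frame = base frame: x ahead of the robot, y to its left, z up, the work surface at z = 0. Lengths are in m, angles in degrees, forces in N, time in s.
With the tool pointing down it reaches from about 0.4 to 0.825 m from the base axis. Payload 7 kg.
Tool frame: the origin (TCP) lies between the finger pads; the fingertips stand 19 mm ahead of it and the grasp point (between the pads) is the TCP; x points along the fingers, y is the direction in which the jaws open and shut, and the axes are right-handed (so a half turn about x gives the same grasp; the last joint's range is limited). The gripper opens to 88 mm and grips with 3 to 60 N. Pads are 19 mm wide; open, the fingers measure 130 mm over their backs; the gripper's body (78 mm by 193 mm) begins 47 mm behind the grasp point.
Start: joints at [-54.712, 20.546, 0.682, 0, -70.136, -16.507], TCP at [0.217, -0.639, 0.246] pointing down, gripper open.
Joint ranges: [-176.03, 176.03], [-82.01, 121.73], [-58.28, 71.71], [-173.87, 95.51], [-174.79, -0.11], [-173.66, 173.66]. Speed limits (degrees/s): [136.94, 136.94, 172.46, 180, 180, 180].

## Interface

Orientations are given as [roll, pitch, yaw] about the fixed x, y, z axes, in that order (R = Rz(yaw) Ry(pitch) Rx(roll)).
In Python, from plant import r gives the robot as it stands.
- The arm moves only by the tool send_rows, never from a script. Its argument "plan" is a list of rows, each a list of 2 entries, a list of its own where there are three numbers: the shift along the tool's x, y, z scaled (see below), then the turn, a rotation vector about the tool's x, y, z scaled (see below). A call has exactly 5 rows; each row is the pose to reach, as a shift and turn from the pose measured when the call began, along the tool's axes at that moment; what a row does not reach only later rows make up. The controller multiplies each number of a shift by 0.15 m and each number of a turn by pi/4 rad. A row lasts 1/10 s, in which the tool goes at most 50 mm and 8.59 degrees, less where a joint would pass 70% of its speed; a pose out of reach is approached as far as the arm can. A call with a number of a shift or a turn outside -1 to 1 is refused whole. A call with a gripper value outside its range is refused whole. "jaw" is the opening, from -1 (shut) to 1 (fully open), so that 0 is half open, set as the call begins (left out, the last holds). The fingers move at their own pace and stop on an object; "force" is the grip in N (left out, the last holds). Time passes only in rows, so rows that repeat a pose let the fingers close, or fill a call up. It gives the time, the measured TCP pose, the force and the opening at its end, in the units of the state.
- r.get_state(): the state, without advancing time (a new reading comes with each control period).
- r.capture(name): name is "side" or "top"; returns a dict with "color" (420x560x3 uint8, red, green, blue), "range_z" (420x560 float32, m along the optical axis (not along the pixel's ray), 0 where there is no reading), "mtx" (3x3 intrinsics, pixels), "pose" (4x4, takes a point from camera to world coordinates). Camera axes: x right, y down, z forward; pixel columns grow to the right and rows downward; lengths in m; the calibration is good to about 2 mm. A picture is of the moment at which its call begins.
- r.close_job(): hands the job in, once; it reports no verdict.
Trained networks look in a picture, given as the dict that the camera call returned (one of the last four; its "shot" number tells which), for a name from the list of things; names that differ only in an ending like _2 or _b are one class to them, and where a whole thing is asked for, a point or a joint stands for the part that bears it (a point fixed in the world has none). Each returns a list of dicts, best first, with "score" (0 to 1); they miss things now and then, are a little off and sometimes report something else, mostly with a low value. They report only what shows in the picture. A call takes as long as a camera call. They do not tell look-alikes from the thing itself.
- r.find_in(picture, target): "uv" ([column, row] in pixels, amid what is visible of it).
- r.trace(picture, target): "mask" (420x560 bool, what is visible of it) and "uv" ([column, row] in pixels, amid what is visible of it).
The state is a dict: "time_s": time; "joints": joint angles; "qd": joint speeds; "joint_torque": joint torques, N m; "tcp_pos": TCP position; "eef_rot": TCP orientation; "contact_force": force on the tool from outside, world axes, zero at the start; "moment": the same for the moment, N m; "gripper_width": finger opening in m.
Only numpy, scipy, OpenCV 4.12 (cv2) and the standard library are available. Lean on these libraries where they do the work, as an engineer would, in place of code of your own. Each camera call takes 0.05 s, during which the arm holds its last target. There are 200 camera calls.

## Task

Put each of the four round specimen jars upright into the round metal cooling dish of its own size rank (largest jar in the largest dish, and so on down to the smallest), one at a time in order from the largest jar to the smallest, because the large ones take longest to cool. Keep the jars upright, set them down flat on the dish floor without dropping them, and leave the two square bottles standing where they are.

Things in the scene. Friction and masses are not known exactly. Their poses are not given: they have to be found in the camera images.
- jar_large: The largest of the four round specimen jars: a loose upright cylinder, white with a round ribbed blue screw cap as wide as the jar. Diameter 62 mm, total height 80 mm; the cap is the top 18 mm. About 180 g (varies by a third). Origin at the centre of its underside, z up along its axis.
- jar_medium: The second largest of the four round specimen jars: a loose upright cylinder, white with a round ribbed blue screw cap as wide as the jar. Diameter 50 mm, total height 68 mm; the cap is the top 18 mm. About 110 g (varies by a third). Origin at the centre of its underside, z up along its axis.
- jar_small: The second smallest of the four round specimen jars: a loose upright cylinder, white with a round ribbed blue screw cap as wide as the jar. Diameter 38 mm, total height 58 mm; the cap is the top 18 mm. About 60 g (varies by a third). Origin at the centre of its underside, z up along its axis.
- jar_tiny: The smallest of the four round specimen jars: a loose upright cylinder, white with a round ribbed blue screw cap as wide as the jar. Diameter 27 mm, total height 50 mm; the cap is the top 18 mm. About 30 g (varies by a third). Origin at the centre of its underside, z up along its axis.
- dish_large: The largest of the four round, empty, open aluminium cooling dishes, fixed to the bench for the run. Outer diameter 90 mm, inner 82 mm, rim 14 mm high, floor 5 mm thick (its inside floor is 5 mm above the bench). Origin at the centre of its underside on the bench, z up.
- dish_medium: The second largest of the four round, empty, open aluminium cooling dishes, fixed to the bench for the run. Outer diameter 78 mm, inner 70 mm, rim 14 mm high, floor 5 mm thick (its inside floor is 5 mm above the bench). Origin at the centre of its underside on the bench, z up.
- dish_small: The second smallest of the four round, empty, open aluminium cooling dishes, fixed to the bench for the run. Outer diameter 66 mm, inner 58 mm, rim 14 mm high, floor 5 mm thick (its inside floor is 5 mm above the bench). Origin at the centre of its underside on the bench, z up.
- dish_tiny: The smallest of the four round, empty, open aluminium cooling dishes, fixed to the bench for the run. Outer diameter 55 mm, inner 47 mm, rim 14 mm high, floor 5 mm thick (its inside floor is 5 mm above the bench). Origin at the centre of its underside on the bench, z up.
- bottle_wide: A loose square-sided white reagent bottle with a round blue cap narrower than its body, a bystander: 56 x 56 mm, 84 mm high. Not a specimen jar. Origin at the centre of its underside, z up.
- bottle_narrow: A loose square-sided white reagent bottle with a round blue cap narrower than its body, a bystander: 42 x 42 mm, 66 mm high. Not a specimen jar. Origin at the centre of its underside, z up.
There are look-alikes about, which are no part of the job. Leave any brown look-alike of the dish_large alone.

How it is judged (in metres and radians):
On the way, in this order (a step that is already met when the one before it is completed fails the run):
1. the largest jar stands released in the largest dish (horizontal distance between jar_large and dish_large below 0.0115 m and z of jar_large in the frame of dish_large below 0.008 m and angle between jar_large's own z axis and vertical below 0.1 rad and contact force between jar_large and the fingers below 0.1 N and linear speed of jar_large below 0.03 m/s), for 0.2 s.
2. the second largest jar stands released in the second largest dish (horizontal distance between jar_medium and dish_medium below 0.0115 m and z of jar_medium in the frame of dish_medium below 0.008 m and angle between jar_medium's own z axis and vertical below 0.1 rad and contact force between jar_medium and the fingers below 0.1 N and linear speed of jar_medium below 0.03 m/s), for 0.2 s.
3. the second smallest jar stands released in the second smallest dish (horizontal distance between jar_small and dish_small below 0.0115 m and z of jar_small in the frame of dish_small below 0.008 m and angle between jar_small's own z axis and vertical below 0.1 rad and contact force between jar_small and the fingers below 0.1 N and linear speed of jar_small below 0.03 m/s), for 0.2 s.
4. the smallest jar stands released in the smallest dish (horizontal distance between jar_tiny and dish_tiny below 0.0115 m and z of jar_tiny in the frame of dish_tiny below 0.008 m and angle between jar_tiny's own z axis and vertical below 0.1 rad and contact force between jar_tiny and the fingers below 0.1 N and linear speed of jar_tiny below 0.03 m/s), for 0.2 s.
At the end, for the whole second after the job is handed in: Each jar stands upright (within 0.1 rad), released and at rest on the floor of the dish of its own size rank: axis within 11.5 mm of the dish's centre, underside less than 8 mm above the bench. Both square bottles stand upright within 20 mm of where they started (all of step 1 and all of step 2 and all of step 3 and all of step 4 and distance of each of bottle_wide, bottle_narrow from where it was at the start of the episode below 0.02 m and angle between each of bottle_wide, bottle_narrow's own z axis and vertical below 0.1 rad); the robot touches nothing.
It fails at once if a specimen jar is tipped over (more than about 35 degrees) (angle between any of jar_large, jar_medium, jar_small, jar_tiny's own z axis and vertical above 0.6 rad).
It fails at once if a specimen jar is dropped (falls freely faster than 0.5 m/s, a fall of over 12 mm) ((contact force between jar_large and anything else below 0.01 N and linear speed of jar_large above 0.5 m/s) or (contact force between jar_medium and anything else below 0.01 N and linear speed of jar_medium above 0.5 m/s) or (contact force between jar_small and anything else below 0.01 N and linear speed of jar_small above 0.5 m/s) or (contact force between jar_tiny and anything else below 0.01 N and linear speed of jar_tiny above 0.5 m/s)).
It fails at once if a square bottle is pushed more than 20 mm or tipped (distance of any of bottle_wide, bottle_narrow from where it was at the start of the episode above 0.02 m or angle between any of bottle_wide, bottle_narrow's own z axis and vertical above 0.3 rad).
It also fails if it takes over 102 s, if anything falls off the work surface, if the arm or the gripper's body presses on something with over 40 N, if the wrist force passes 120 N, or if a joint passes its speed limit or range.

## Working session

There is one attempt and no reset: what is moved stays moved. The work goes in short steps, Python scripts to look and compute and a tool call to move; the robot and the scene stay as the last step left them, time stands still between calls to the robot, and variables do not carry over. Pictures are saved under pics/ and viewed, about 12 in all and at most 16, crops included, and the job is handed in when it is done.

Besides the shell and the picture viewer there is one more tool, called after ">>>" as name(argument=value, ...) on one line, values as JSON. send_rows: Moves the arm, as the interface text tells. Its arguments: {"type":"object","properties":{"plan":{"type":"array"},"jaw":{"type":"number"},"force":{"type":"number"}},"required":["plan"]}

```bash
ls; mkdir -p pics
python3 - <<'E'
from plant import r
import cv2,numpy as np
print(r.get_state())
ims=[]
for n in("top","side"):
    p=r.capture(n); cv2.imwrite(f"pics/{n}0.png",p["color"][:,:,::-1])
    np.savez(f"{n}0.npz",**{k:p[k] for k in("color","range_z","mtx","pose")})
    print(n,p["mtx"],p["pose"])
    for t in "jar_large jar_medium jar_small jar_tiny dish_large dish_medium dish_small dish_tiny bottle_wide bottle_narrow".split():
        print(t,[( [round(x) for x in d["uv"]],round(d["score"],2)) for d in r.find_in(p,t)])
E
```

```text
pics
{'time_s': 0.0, 'joints': array([-5.47115925e+01,  2.05897825e+01,  6.32953665e-01, -1.99602210e-02,
       -7.01362024e+01, -1.65085736e+01]), 'qd': array([ 0.03080408,  0.00288933, -0.00208979, -0.05194704,  0.05840358,
       -0.06301862]), 'joint_torque': array([ 2.63577949e-04, -5.82722068e+01,  2.93049306e+01,  6.99683994e+00,
        6.93411188e-03, -1.94066815e-04]), 'tcp_pos': array([ 0.2171452 , -0.63862367,  0.24463559]), 'eef_rot': array([ 95.10679739,  89.90509467, 113.87983391]), 'contact_force': array([ 0.39666473, -0.6052023 , -0.75972914]), 'moment': array([-0.00576884, -0.08224038,  0.01891298]), 'gripper_width': 0.08732276341038982}
top [[499.06492135   0.         287.40565021]
 [  0.         499.06492135 217.76998153]
 [  0.           0.           1.        ]] [[-0.02232987 -0.99128778  0.12980722  0.42108932]
 [-0.99974056  0.02155716 -0.00735501  0.01718968]
 [ 0.00449265 -0.12993778 -0.99151197  1.17100289]
 [ 0.          0.          0.          1.        ]]
jar_large [([175, 295], 0.89)]
jar_medium [([120, 234], 0.68)]
jar_small [([242, 253], 0.55)]
jar_t
[... 274 characters left out ...]
2643    0.         279.10003134]
 [  0.         387.0642643  209.50353024]
 [  0.           0.           1.        ]] [[-0.88822241 -0.29230755  0.35442524  0.24023919]
 [-0.45936473  0.55381786 -0.69445649  0.61693784]
 [ 0.00670785 -0.77964227 -0.62618922  0.625349  ]
 [ 0.          0.          0.          1.        ]]
jar_large [([288, 330], 0.9)]
jar_medium [([178, 361], 0.93)]
jar_small [([282, 260], 0.55)]
jar_tiny [([265, 189], 0.56)]
dish_large [([303, 177], 0.81), ([287, 140], 0.63), ([267, 159], 0.56)]
dish_medium [([365, 186], 0.6)]
dish_small [([196, 306], 0.67)]
dish_tiny [([231, 237], 0.84)]
bottle_wide [([331, 208], 0.64), ([304, 181], 0.44)]
bottle_narrow [([348, 151], 0.64)]
```

View pics/top0.png

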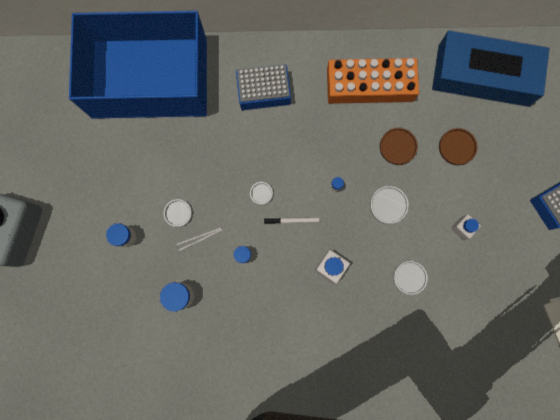

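```bash
cat > h.py <<'E'
import numpy as np,cv2
def world(p):
    z=p["range_z"];K=p["mtx"];v,u=np.indices(z.shape)
    c=np.stack([(u-K[0,2])/K[0,0]*z,(v-K[1,2])/K[1,1]*z,z],-1)
    return c@p["pose"][:3,:3].T+p["pose"][:3,3]
def circ(pts):
    """enclosing circle of xy after trimming"""
    (x,y),rad=cv2.minEnclosingCircle(pts.astype(np.float32)); return x,y,2*rad
E
python3 - <<'E'
from h import *
p=dict(np.load("top0.npz"));W=world(p);rz=p["range_z"]
print("bench z",np.median(W[rz>0][:,2]))
uv=dict(jl=(175,295,.08),jm=(120,234,.068),js=(242,253,.058),jt=(339,185,.05),d0=(398,145,.014),d1=(457,152,.014),d2=(390,205,.014),dm=(411,276,.014),ds=(179,213,.014),dt=(261,193,.014),bw=(332,266,.084),bn=(469,228,.066))
for n,(u,v,h) in uv.items():
    lo,hi=(h-.008,h+.008) if h>.02 else (.009,.02)
    m=((W[:,:,2]>lo)&(W[:,:,2]<hi)&(rz>0))
    k=np.zeros_like(m);k[max(v-45,0):v+45,max(u-45,0):u+45]=1
    m=(m&k).astype(np.uint8)
    if h<.02: m=cv2.morphologyEx(m,cv2.MORPH_CLOSE,np.ones((3,3)))
    nl,lab,st,ce=cv2.connectedComponentsWithStats(m)
    print(n,"centre px",np.round(W[v,u],3),p["color"][v,u])
    for i in range(1,nl):
        if st[i,4]>40:
            P=W[(lab==i)]; print("    n",st[i,4],"circ",np.round(circ(P[:,:2]),4),"z",np.round(np.median(P[:,2]),4),"col",np.median(p["color"][lab==i],0))
E
```

```text
bench z 4.053540004578249e-05
jl centre px [0.401 0.255 0.081] [ 61 102 161]
    n 663 circ [0.3988 0.2581 0.0643] z 0.0796 col [ 57.  99. 159.]
jm centre px [0.537 0.381 0.068] [ 55  97 156]
    n 418 circ [0.5384 0.3871 0.052 ] z 0.0675 col [ 51.  93. 154.]
js centre px [0.49  0.112 0.06 ] [ 54  98 158]
    n 235 circ [0.4883 0.1124 0.0395] z 0.0576 col [ 53.  96. 156.]
jt centre px [ 0.642 -0.111  0.045] [ 44  87 150]
    n 118 circ [ 0.6478 -0.1077  0.0289] z 0.0489 col [ 42.5  86.  147.5]
d0 centre px [ 0.744 -0.261  0.006] [103  66  37]
    n 101 circ [ 0.6378 -0.1401  0.5358] z 0.0142 col [91. 47. 20.]
    n 263 circ [ 0.5989 -0.1366  0.4703] z 0.0123 col [96. 61. 38.]
    n 45 circ [ 0.5283 -0.1208  0.3496] z 0.0132 col [155. 153. 146.]
d1 centre px [ 0.724 -0.402  0.007] [100  63  36]
    n 251 circ [ 0.738  -0.4043  0.0921] z 0.0125 col [95. 60. 36.]
    n 60 circ [ 0.596  -0.1386  0.4687] z 0.0125 col [95. 64. 43.]
d2 centre px [ 0.599 -0.235  0.005] [175 174 168]
    n 43 circ [ 0.7045 -0.2576  0.0477] z 0.0135 col [94. 58. 33.]
    n 268 circ [ 0.5223 -0.1265  0.3518] z 0.0124 col [160.  159.  153.5]
dm centre px [ 0.431 -0.276  0.002] [178 176 170]
    n 224 circ [ 0.4289 -0.2723  0.0791] z 0.0131 col [157. 156. 150.]
ds centre px [0.59  0.263 0.006] [184 183 177]
    n 170 circ [0.5917 0.266  0.0671] z 0.0126 col [160.  158.5 152. ]
dt centre px [0.635 0.07  0.002] [187 186 180]
    n 133 circ [0.6336 0.0694 0.0551] z 0.0135 col [165. 164. 159.]
    n 186 circ [0.5047 0.0163 0.1674] z 0.0108 col [150.  144.5 137.5]
bw centre px [ 0.456 -0.086  0.081] [ 47  92 154]
    n 270 circ [ 0.4564 -0.0893  0.0414] z 0.0838 col [ 49.  91. 153.]
bn centre px [ 0.534 -0.397  0.061] [ 33  81 146]
    n 157 circ [ 0.5411 -0.4021  0.0322] z 0.0653 col [ 40.  82. 145.]
```

The top view shows the round blue-capped jars at (175,295), (120,234), (242,253) and (338,184). The metal dishes are at (390,205), (411,277), (178,213) and (261,193). Brown look-alikes sit at (398,146) and (458,147), and the square bottles at (333,266) and (468,227).

```bash
cat >> h.py <<'E'
from scipy.spatial.transform import Rotation as Ro
from scipy.optimize import least_squares
def rim(W,c,rad,zlo=.009,zhi=.02):
    d=np.hypot(W[...,0]-c[0],W[...,1]-c[1]); m=(abs(d-rad)<.015)&(W[...,2]>zlo)&(W[...,2]<zhi)
    P=W[m][:,:2]
    f=least_squares(lambda q:np.hypot(P[:,0]-q[0],P[:,1]-q[1])-q[2],[*c,rad],loss="soft_l1",f_scale=.002).x
    return f,len(P)
def go(tx,ty,tz,s=None):
    """remaining shift to target in tool units, plus tilt/yaw"""
    from plant import r
    s=r.get_state();R=Ro.from_euler("xyz",s["eef_rot"],degrees=True).as_matrix()
    d=R.T@(np.array([tx,ty,tz])-s["tcp_pos"])/.15
    print("t",round(s["time_s"],2),"tcp",np.round(s["tcp_pos"],4),"units",np.round(d,3),"toolx",np.round(R[:,0],3),"tooly",np.round(R[:,1],3),"w",round(s["gripper_width"],4),"j",np.round(s["joints"]),"F",np.round(s["contact_force"],1))
E
python3 - <<'E'
from h import *
D=dict(L=(.599,-.235,.043),M=(.429,-.272,.037),S=(.592,.266,.031),T=(.634,.069,.0255))
for f in("top0","side0"):
    p=dict(np.load(f+".npz"));W=world(p)
    for k,(x,y,a) in D.items(): q,n=rim(W,(x,y),a); print(f,k,np.round(q,4),n)
go(.4,.258,.2)
E
```

```text
top0 L [ 0.5996 -0.2309  0.0425] 236
top0 M [ 0.4286 -0.2715  0.0366] 206
top0 S [0.591  0.266  0.0306] 159
top0 T [0.6337 0.0693 0.025 ] 123
side0 L [ 0.5995 -0.2303  0.0427] 167
side0 M [ 0.4284 -0.2712  0.037 ] 148
side0 S [0.5903 0.2675 0.0307] 262
side0 T [0.6334 0.0709 0.0253] 139
t 1.1 tcp [ 0.2173 -0.639   0.2456] units [0.304 5.27  3.078] toolx [ 0.  0. -1.] tooly [-0.322  0.947 -0.   ] w 0.0876 j [-55.  21.   1.  -0. -70. -17.] F [ 0.2 -0.7  0.3]
```

>>> send_rows(plan=[[[0,0.2,0.2],[0,0,0]],[[0,0.4,0.4],[0,0,0]],[[0,0.6,0.6],[0,0,0]],[[0,0.8,0.8],[0,0,0]],[[0,1,1],[0,0,0]]], jaw=1)

```text
time_s: 1.6
tcp_pos: [0.3115, -0.4473, 0.2457]
eef_rot: [-57.3, 90.0, -38.5]
contact_force: [1.4, 1.0, -0.2]
gripper_width: 0.0877
```

>>> send_rows(plan=[[[0,0.2,0.2],[0,0,0]],[[0,0.4,0.4],[0,0,0]],[[0,0.6,0.6],[0,0,0]],[[0,0.8,0.8],[0,0,0]],[[0,1,1],[0,0,0]]])

```text
time_s: 2.1
tcp_pos: [0.4057, -0.2554, 0.2461]
eef_rot: [-38.7, 89.9, -19.9]
contact_force: [1.1, 0.0, 0.5]
gripper_width: 0.0875
```

>>> send_rows(plan=[[[0,0.2,0.2],[0,0,0]],[[0,0.4,0.4],[0,0,0]],[[0,0.6,0.6],[0,0,0]],[[0,0.8,0.8],[0,0,0]],[[0,1,1],[0,0,0]]])

```text
time_s: 2.6
tcp_pos: [0.5, -0.0633, 0.2466]
eef_rot: [-27.3, 89.9, -8.5]
contact_force: [0.7, 0.1, -0.9]
gripper_width: 0.0875
```

>>> send_rows(plan=[[[0,0.2,0],[0,0,0]],[[0,0.4,0],[0,0,0]],[[0,0.6,0],[0,0,0]],[[0,0.8,0],[0,0,0]],[[0,1,0],[0,0,0]]])

```text
time_s: 3.1
tcp_pos: [0.4512, 0.0798, 0.2467]
eef_rot: [-18.2, 89.8, 0.5]
contact_force: [0.2, 1.0, 0.1]
gripper_width: 0.0877
```

```bash
python3 -c "
from h import *
go(.4,.257,.13)"
```

```text
t 3.1 tcp [0.4512 0.0798 0.2467] units [0.777 1.229 0.055] toolx [ 0.003  0.    -1.   ] tooly [-0.322  0.947 -0.001] w 0.0877 j [  35.   -1.  -25.    0.  -65. -106.] F [0.2 1.  0.1]
```

>>> send_rows(plan=[[[0.1,0.25,0.01],[0,0,0]],[[0.2,0.5,0.03],[0,0,0]],[[0.3,0.75,0.05],[0,0,0]],[[0.4,1,0.05],[0,0,0]],[[0.5,1,0.05],[0,0,0]]])

```text
time_s: 3.6
tcp_pos: [0.4097, 0.2277, 0.1714]
eef_rot: [0.2, 89.8, 19.2]
contact_force: [0.5, -0.2, -1.3]
gripper_width: 0.0878
```

Run:
```python
from h import *
from plant import r
go(.4,.257,.05)
for n in("top","side"):
    p=r.capture(n); W=world(p); cv2.imwrite(f"pics/{n}1.png",p["color"][:,:,::-1])
    m=(W[...,2]>.072)&(W[...,2]<.088)&(np.hypot(W[...,0]-.4,W[...,1]-.257)<.045)
    if m.sum(): print(n,m.sum(),circ(W[m][:,:2]))
```

```text
t 3.6 tcp [0.4097 0.2277 0.1714] units [ 0.81   0.206 -0.001] toolx [ 0.004  0.001 -1.   ] tooly [-0.325  0.946  0.   ] w 0.0878 j [  53.    5.  -31.    0.  -54. -124.] F [ 0.5 -0.2 -1.3]
side 996 (0.3982292115688324, 0.25804799795150757, 0.06463762372732162)
```

Side camera agrees: (0.398,0.258). The jaws close along y, so I'll align and descend.

>>> send_rows(plan=[[[0,0.2,0],[0,0,0]],[[0.15,0.22,0],[0,0,0]],[[0.35,0.22,0],[0,0,0]],[[0.6,0.22,0],[0,0,0]],[[0.81,0.22,0],[0,0,0]]])

```text
time_s: 4.2
tcp_pos: [0.3989, 0.2549, 0.0481]
eef_rot: [-57.5, 89.9, -38.6]
contact_force: [0.4, 0.6, -0.7]
gripper_width: 0.0877
```

>>> send_rows(plan=[[[0,0,0],[0,0,0]],[[0,0,0],[0,0,0]],[[0,0,0],[0,0,0]],[[0,0,0],[0,0,0]],[[0,0,0],[0,0,0]]], jaw=-1, force=25)

```text
time_s: 4.7
tcp_pos: [0.3999, 0.2562, 0.0498]
eef_rot: [7.7, 89.7, 26.5]
contact_force: [-1.1, 0.5, 7.4]
gripper_width: 0.0613
```

```bash
python3 -c "
from h import *
go(.6,-.2305,.2)"
```

```text
t 4.7 tcp [0.3999 0.2562 0.0498] units [-1.002 -3.501  0.216] toolx [ 0.004  0.002 -1.   ] tooly [-0.324  0.946  0.001] w 0.0613 j [  57.   15.  -38.    0.  -36. -128.] F [-1.1  0.5  7.4]
```

>>> send_rows(plan=[[[-0.1,0,0],[0,0,0]],[[-0.3,0,0],[0,0,0]],[[-0.55,-0.1,0],[0,0,0]],[[-0.8,-0.25,0],[0,0,0]],[[-1,-0.45,0],[0,0,0]]])

```text
time_s: 5.2
tcp_pos: [0.4213, 0.192, 0.2027]
eef_rot: [14.9, 89.6, 33.9]
contact_force: [0.9, 0.1, -1.5]
gripper_width: 0.0611
```

>>> send_rows(plan=[[[0,-0.2,0],[0,0,0]],[[0,-0.4,0.02],[0,0,0]],[[0,-0.6,0.04],[0,0,0]],[[0,-0.8,0.07],[0,0,0]],[[0,-1,0.1],[0,0,0]]])

```text
time_s: 5.7
tcp_pos: [0.4843, 0.0538, 0.2032]
eef_rot: [16.2, 89.5, 35.2]
contact_force: [-0.1, 0.4, -2.0]
gripper_width: 0.061
```

>>> send_rows(plan=[[[0,-0.2,0],[0,0,0]],[[0,-0.4,0.02],[0,0,0]],[[0,-0.6,0.04],[0,0,0]],[[0,-0.8,0.07],[0,0,0]],[[0,-1,0.1],[0,0,0]]])

```text
time_s: 6.2
tcp_pos: [0.5473, -0.0844, 0.2035]
eef_rot: [16.6, 89.5, 35.5]
contact_force: [-0.1, 1.1, -0.6]
gripper_width: 0.0611
```

```bash
python3 -c "
from h import *
go(.6,-.2305,.057)"
```

```text
t 6.2 tcp [ 0.5473 -0.0844  0.2035] units [ 0.975 -1.038  0.008] toolx [ 0.007  0.005 -1.   ] tooly [-0.325  0.946  0.002] w 0.0611 j [ 11.  11. -18.  -0. -60. -82.] F [-0.1  1.1 -0.6]
```

>>> send_rows(plan=[[[0.05,-0.25,0],[0,0,0]],[[0.1,-0.5,0],[0,0,0]],[[0.2,-0.75,0],[0,0,0]],[[0.3,-1,0],[0,0,0]],[[0.4,-1.0,0],[0,0,0]]])

```text
time_s: 6.7
tcp_pos: [0.5971, -0.2296, 0.1425]
eef_rot: [12.7, 89.5, 31.5]
contact_force: [-0.6, 0.9, -2.2]
gripper_width: 0.0613
```

Run:
```python
from h import *
from plant import r
go(.6,-.2305,.055)
p=r.capture("side"); cv2.imwrite("pics/s2.png",p["color"][:,:,::-1])
```

```text
t 6.7 tcp [ 0.5971 -0.2296  0.1425] units [ 0.584 -0.013  0.012] toolx [ 0.007  0.004 -1.   ] tooly [-0.322  0.947  0.002] w 0.0613 j [ -4.  22. -12.  -0. -56. -67.] F [-0.6  0.9 -2.2]
```

View pics/s2.png

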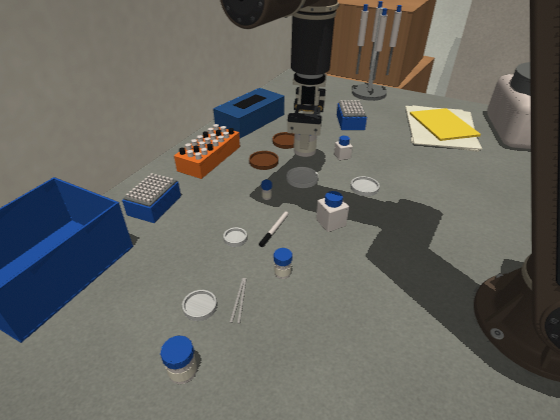

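The side view shows the jar held upright at (305,143), right above the large metal dish at (303,177). I'll descend slowly.

>>> send_rows(plan=[[[0.15,-0.01,0.01],[0,0,0]],[[0.3,-0.01,0.01],[0,0,0]],[[0.45,-0.01,0.01],[0,0,0]],[[0.53,-0.01,0.01],[0,0,0]],[[0.575,-0.01,0.01],[0,0,0]]])

```text
time_s: 7.25
tcp_pos: [0.5968, -0.2271, 0.0542]
eef_rot: [56.1, 89.6, 75.0]
contact_force: [-12.1, 16.9, 39.3]
gripper_width: 0.0611
```

>>> send_rows(plan=[[[0,0,0],[0,0,0]],[[0.005,0,0],[0,0,0]],[[0.005,0,0],[0,0,0]],[[0.01,0,0],[0,0,0]],[[0.01,0,0],[0,0,0]]])

```text
time_s: 7.75
tcp_pos: [0.5975, -0.227, 0.0542]
eef_rot: [41.7, 89.6, 60.5]
contact_force: [-1.8, 3.2, 9.5]
gripper_width: 0.0614
```

>>> send_rows(plan=[[[-0.005,0,0],[0,0,0]],[[-0.005,0,0],[0,0,0]],[[-0.005,0,0],[0,0,0]],[[-0.005,0,0],[0,0,0]],[[-0.005,0,0],[0,0,0]]], jaw=1)

```text
time_s: 8.25
tcp_pos: [0.5974, -0.227, 0.0548]
eef_rot: [44.0, 89.6, 62.8]
contact_force: [-0.3, -0.1, 0.3]
gripper_width: 0.0871
```

>>> send_rows(plan=[[[-0.15,0,0],[0,0,0]],[[-0.35,0,0],[0,0,0]],[[-0.6,0,0],[0,0,0]],[[-0.8,0,0],[0,0,0]],[[-1,0,0],[0,0,0]]])

```text
time_s: 8.75
tcp_pos: [0.5968, -0.228, 0.2062]
eef_rot: [41.5, 89.6, 60.3]
contact_force: [1.1, -0.8, -0.8]
gripper_width: 0.0873
```

```bash
cat >> h.py <<'E'
def top_of(name,c,h,dia):
    from plant import r
    for n in("top","side"):
        p=r.capture(n); W=world(p); cv2.imwrite(f"pics/{name}_{n}.png",p["color"][:,:,::-1])
        m=(abs(W[...,2]-h)<.008)&(np.hypot(W[...,0]-c[0],W[...,1]-c[1])<dia*.5+.012)
        if m.sum()>20: print(n,m.sum(),np.round(circ(W[m][:,:2]),4),"z",np.round(np.percentile(W[m][:,2],[20,50,90]),4))
E
python3 - <<'E'
from h import *
go(.538,.387,.2)
top_of("L",(.5995,-.2305),.085,.062)
E
```

```text
t 8.75 tcp [ 0.5968 -0.228   0.2062] units [0.065 4.007 0.953] toolx [ 0.004  0.006 -1.   ] tooly [-0.323  0.946  0.005] w 0.0873 j [ -4.  19.  -7.  -0. -64. -67.] F [ 1.1 -0.8 -0.8]
top 130 [ 0.5967 -0.2328  0.0585] z [0.0829 0.0844 0.087 ]
side 264 [ 0.5973 -0.2225  0.0682] z [0.0832 0.085  0.0865]
```

>>> send_rows(plan=[[[0,0.2,0.05],[0,0,0]],[[0,0.4,0.1],[0,0,0]],[[0,0.6,0.15],[0,0,0]],[[0,0.8,0.2],[0,0,0]],[[0,1,0.25],[0,0,0]]])

```text
time_s: 9.35
tcp_pos: [0.5856, -0.0735, 0.2098]
eef_rot: [4.4, 89.4, 23.3]
contact_force: [1.5, 0.4, -0.0]
gripper_width: 0.0878
```

>>> send_rows(plan=[[[0,0.2,0.05],[0,0,0]],[[0,0.4,0.1],[0,0,0]],[[0,0.6,0.15],[0,0,0]],[[0,0.8,0.2],[0,0,0]],[[0,1,0.25],[0,0,0]]])

```text
time_s: 9.85
tcp_pos: [0.5721, 0.0817, 0.2099]
eef_rot: [4.6, 89.4, 23.5]
contact_force: [0.4, -0.0, 0.6]
gripper_width: 0.0876
```

>>> send_rows(plan=[[[0,0.2,0.05],[0,0,0]],[[0,0.4,0.1],[0,0,0]],[[0,0.6,0.15],[0,0,0]],[[0,0.8,0.2],[0,0,0]],[[0,1,0.25],[0,0,0]]])

```text
time_s: 10.35
tcp_pos: [0.5587, 0.2369, 0.2098]
eef_rot: [4.2, 89.4, 23.1]
contact_force: [0.0, -0.2, 0.1]
gripper_width: 0.0877
```

>>> send_rows(plan=[[[0,0.25,0.05],[0,0,0]],[[0.1,0.5,0.1],[0,0,0]],[[0.2,0.75,0.15],[0,0,0]],[[0.3,1,0.2],[0,0,0]],[[0.4,1,0.2],[0,0,0]]])

```text
time_s: 10.85
tcp_pos: [0.5383, 0.3928, 0.1484]
eef_rot: [4.3, 89.4, 23.4]
contact_force: [-0.1, -0.4, -0.3]
gripper_width: 0.0877
```

Run:
```python
from h import *
top_of("M",(.538,.387),.068,.05)
go(.538,.387,.042)
```

```text
top 160 [0.5354 0.387  0.0507] z [0.0655 0.0673 0.0694]
side 452 [0.5304 0.3904 0.048 ] z [0.0666 0.068  0.0694]
t 10.95 tcp [0.5374 0.3884 0.1467] units [ 0.698 -0.009 -0.003] toolx [ 0.005 -0.    -1.   ] tooly [-0.324  0.946 -0.002] w 0.0877 j [  53.   23.   -9.    0.  -58. -124.] F [-0.8 -0.5 -0.4]
```

>>> send_rows(plan=[[[0.15,-0.01,0],[0,0,0]],[[0.35,-0.01,0],[0,0,0]],[[0.55,-0.01,0],[0,0,0]],[[0.7,-0.01,0],[0,0,0]],[[0.7,-0.01,0],[0,0,0]]])

```text
time_s: 11.45
tcp_pos: [0.5373, 0.3843, 0.0389]
eef_rot: [-92.1, 89.7, -73.3]
contact_force: [0.3, -0.9, -0.5]
gripper_width: 0.0877
```

>>> send_rows(plan=[[[0,0,0],[0,0,0]],[[0,0,0],[0,0,0]],[[0,0,0],[0,0,0]],[[0,0,0],[0,0,0]],[[0,0,0],[0,0,0]]], jaw=-1, force=20)

```text
time_s: 11.95
tcp_pos: [0.5376, 0.3846, 0.0398]
eef_rot: [-74.1, 89.8, -55.3]
contact_force: [-0.1, 0.5, 0.2]
gripper_width: 0.0531
```

>>> send_rows(plan=[[[0,0,0],[0,0,0]],[[-0.1,0,0],[0,0,0]],[[-0.3,0,0],[0,0,0]],[[-0.6,0,0],[0,0,0]],[[-0.9,0,0],[0,0,0]]])

```text
time_s: 12.45
tcp_pos: [0.537, 0.3847, 0.1769]
eef_rot: [-85.2, 89.8, -66.3]
contact_force: [0.3, 1.0, -1.1]
gripper_width: 0.0494
```

```bash
python3 -c "
from h import *
go(.4285,-.2715,.2)"
```

```text
t 12.45 tcp [0.537  0.3847 0.1769] units [-0.138 -3.907 -2.097] toolx [ 0.002 -0.004 -1.   ] tooly [-0.323  0.946 -0.004] w 0.0494 j [  53.   22.   -7.    0.  -62. -124.] F [ 0.3  1.  -1.1]
```

>>> send_rows(plan=[[[-0.05,-0.2,-0.1],[0,0,0]],[[-0.1,-0.4,-0.2],[0,0,0]],[[-0.15,-0.6,-0.3],[0,0,0]],[[-0.15,-0.8,-0.4],[0,0,0]],[[-0.15,-1,-0.5],[0,0,0]]])

```text
time_s: 12.95
tcp_pos: [0.5141, 0.2173, 0.2016]
eef_rot: [-63.4, 89.8, -44.5]
contact_force: [-0.5, 0.3, -0.5]
gripper_width: 0.0495
```

>>> send_rows(plan=[[[0,-0.2,-0.1],[0,0,0]],[[0,-0.4,-0.2],[0,0,0]],[[0,-0.6,-0.3],[0,0,0]],[[0,-0.8,-0.4],[0,0,0]],[[0,-1,-0.5],[0,0,0]]])

```text
time_s: 13.45
tcp_pos: [0.4912, 0.0498, 0.2032]
eef_rot: [-51.0, 89.7, -32.1]
contact_force: [0.2, 0.4, -1.3]
gripper_width: 0.0498
```

>>> send_rows(plan=[[[0,-0.2,-0.1],[0,0,0]],[[0,-0.4,-0.2],[0,0,0]],[[0,-0.6,-0.3],[0,0,0]],[[0,-0.8,-0.4],[0,0,0]],[[0,-1,-0.5],[0,0,0]]])

```text
time_s: 13.95
tcp_pos: [0.4684, -0.1177, 0.2048]
eef_rot: [-42.6, 89.7, -23.7]
contact_force: [0.3, 0.6, -0.6]
gripper_width: 0.0493
```

```bash
python3 -c "
from h import *
go(.4285,-.2715,.13)"
```

```text
t 13.95 tcp [ 0.4684 -0.1177  0.2048] units [ 0.5   -0.882 -0.586] toolx [ 0.006 -0.002 -1.   ] tooly [-0.324  0.946 -0.004] w 0.0493 j [  9.   4. -27.   0. -59. -81.] F [ 0.3  0.6 -0.6]
```

>>> send_rows(plan=[[[0,-0.22,-0.15],[0,0,0]],[[0.1,-0.44,-0.3],[0,0,0]],[[0.25,-0.66,-0.45],[0,0,0]],[[0.4,-0.88,-0.585],[0,0,0]],[[0.5,-0.88,-0.585],[0,0,0]]])

```text
time_s: 14.45
tcp_pos: [0.4268, -0.2743, 0.1295]
eef_rot: [-47.9, 89.7, -29.2]
contact_force: [0.2, 0.2, -1.7]
gripper_width: 0.0499
```

Run:
```python
from h import *
from plant import r
p=r.capture("side"); cv2.imwrite("pics/s3.png",cv2.resize(p["color"][100:250,260:460,::-1],(800,600)))
go(.4285,-.2715,.046)
W=world(p)
m=(np.hypot(W[...,0]-.4285,W[...,1]+.2715)<.03)&(W[...,2]>.03)
w=(p["color"].astype(int).min(-1)>110)&m
print(w.sum(), W[w].min(0) if w.sum() else 0, np.percentile(W[w][:,2],[2,98]) if w.sum() else 0)
```

```text
t 14.5 tcp [ 0.4261 -0.2726  0.1274] units [0.543 0.003 0.017] toolx [ 0.002 -0.001 -1.   ] tooly [-0.32   0.947 -0.002] w 0.0495 j [-10.  11. -30.   0. -49. -61.] F [-0.7  1.5 -2.7]
0 0 0
```

View pics/s3.png

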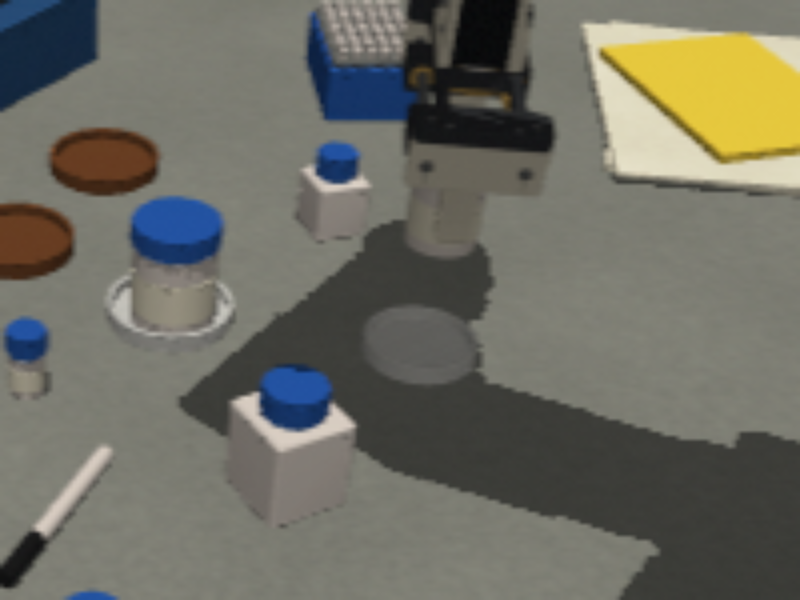

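The large jar stands in its dish at (175,300). The medium jar is held upright at (445,220) in the crop, above its dish at (420,345). I'll lower it to just above the floor.

>>> send_rows(plan=[[[0.15,0,0.015],[0,0,0]],[[0.3,0,0.015],[0,0,0]],[[0.42,0,0.015],[0,0,0]],[[0.5,0,0.015],[0,0,0]],[[0.53,0,0.015],[0,0,0]]])

```text
time_s: 15.0
tcp_pos: [0.4284, -0.2716, 0.0477]
eef_rot: [-60.0, 89.9, -41.4]
contact_force: [-0.3, -0.3, -1.1]
gripper_width: 0.0493
```

>>> send_rows(plan=[[[0,0,0],[0,0,0]],[[0,0,0],[0,0,0]],[[0,0,0],[0,0,0]],[[0.005,0,0],[0,0,0]],[[0.005,0,0],[0,0,0]]])

```text
time_s: 15.5
tcp_pos: [0.4286, -0.2716, 0.0473]
eef_rot: [-51.1, 89.9, -32.4]
contact_force: [0.2, 0.5, -1.1]
gripper_width: 0.0494
```

>>> send_rows(plan=[[[0.005,0,0],[0,0,0]],[[0.01,0,0],[0,0,0]],[[0.015,0,0],[0,0,0]],[[0.015,0,0],[0,0,0]],[[0.015,0,0],[0,0,0]]])

```text
time_s: 16.0
tcp_pos: [0.4286, -0.2717, 0.045]
eef_rot: [-53.8, 89.9, -35.1]
contact_force: [0.1, -0.1, -1.0]
gripper_width: 0.0493
```

>>> send_rows(plan=[[[0,0,0],[0,0,0]],[[0,0,0],[0,0,0]],[[0,0,0],[0,0,0]],[[0,0,0],[0,0,0]],[[0,0,0],[0,0,0]]], jaw=1)

```text
time_s: 16.5
tcp_pos: [0.4286, -0.2717, 0.045]
eef_rot: [-53.5, 89.9, -34.8]
contact_force: [-0.2, 1.1, 0.2]
gripper_width: 0.0836
```

>>> send_rows(plan=[[[-0.15,0,0],[0,0,0]],[[-0.35,0,0],[0,0,0]],[[-0.6,0,0],[0,0,0]],[[-0.8,0,0],[0,0,0]],[[-1,0,0],[0,0,0]]])

```text
time_s: 17.0
tcp_pos: [0.4282, -0.2714, 0.1966]
eef_rot: [-47.0, 89.8, -28.3]
contact_force: [0.5, 1.1, 0.0]
gripper_width: 0.0877
```

Run:
```python
from h import *
top_of("Md",(.4285,-.2715),.073,.05)
go(.4885,.1125,.18)
```

```text
side 197 [ 0.4277 -0.2655  0.0526] z [0.0708 0.0732 0.0746]
t 17.1 tcp [ 0.4305 -0.2723  0.1994] units [0.124 2.306 1.189] toolx [ 0.009 -0.004 -1.   ] tooly [-0.321  0.947 -0.006] w 0.0876 j [-10.   7. -24.   0. -59. -61.] F [0.6 0.5 0.2]
```

Medium jar is in: top at 73 mm, centre within a few mm. Next is the small jar.

>>> send_rows(plan=[[[0,0.2,0.1],[0,0,0]],[[0,0.4,0.2],[0,0,0]],[[0,0.6,0.3],[0,0,0]],[[0,0.8,0.4],[0,0,0]],[[0,1,0.5],[0,0,0]]])

```text
time_s: 17.6
tcp_pos: [0.4531, -0.1049, 0.1987]
eef_rot: [-41.1, 89.5, -22.3]
contact_force: [1.0, 0.8, 0.6]
gripper_width: 0.0878
```

>>> send_rows(plan=[[[0,0.2,0.1],[0,0,0]],[[0,0.4,0.2],[0,0,0]],[[0,0.6,0.3],[0,0,0]],[[0.1,0.8,0.4],[0,0,0]],[[0.2,1,0.5],[0,0,0]]])

```text
time_s: 18.1
tcp_pos: [0.4763, 0.0627, 0.168]
eef_rot: [-35.4, 89.4, -16.6]
contact_force: [0.4, 0.2, -0.5]
gripper_width: 0.0881
```

Run:
```python
from h import *
top_of("S",(.4885,.1125),.058,.038)
go(.4885,.1125,.04)
```

```text
side 239 [0.4875 0.1129 0.0404] z [0.0563 0.058  0.0596]
t 18.2 tcp [0.4758 0.0636 0.1662] units [0.84  0.287 0.182] toolx [ 0.006 -0.004 -1.   ] tooly [-0.323  0.946 -0.006] w 0.0877 j [  31.    6.  -30.    1.  -54. -103.] F [-0.5 -0.4  0.5]
```

>>> send_rows(plan=[[[0,0.25,0.16],[0,0,0]],[[0.15,0.29,0.18],[0,0,0]],[[0.4,0.29,0.18],[0,0,0]],[[0.65,0.29,0.18],[0,0,0]],[[0.83,0.29,0.18],[0,0,0]]])

```text
time_s: 18.7
tcp_pos: [0.4871, 0.1121, 0.0394]
eef_rot: [-67.0, 89.6, -48.1]
contact_force: [-0.4, 0.6, 0.5]
gripper_width: 0.0876
```

>>> send_rows(plan=[[[0,0,0],[0,0,0]],[[0,0,0],[0,0,0]],[[0,0,0],[0,0,0]],[[0,0,0],[0,0,0]],[[0,0,0],[0,0,0]]], jaw=-1, force=15)

```text
time_s: 19.2
tcp_pos: [0.4878, 0.1126, 0.0407]
eef_rot: [-48.8, 89.5, -29.9]
contact_force: [-0.2, 0.2, 0.3]
gripper_width: 0.053
```

>>> send_rows(plan=[[[0,0,0],[0,0,0]],[[0,0,0],[0,0,0]],[[0,0,0],[0,0,0]],[[0,0,0],[0,0,0]],[[0,0,0],[0,0,0]]])

```text
time_s: 19.7
tcp_pos: [0.4883, 0.1128, 0.0413]
eef_rot: [-42.9, 89.5, -24.1]
contact_force: [0.5, -0.9, 6.8]
gripper_width: 0.0378
```

```bash
python3 -c "
from h import *
go(.5907,.2665,.13)"
```

```text
t 19.7 tcp [0.4883 0.1128 0.0413] units [-0.59   0.745  0.981] toolx [ 0.008 -0.004 -1.   ] tooly [-0.323  0.946 -0.006] w 0.0378 j [  36.   18.  -36.    1.  -36. -108.] F [ 0.5 -0.9  6.8]
```

>>> send_rows(plan=[[[-0.1,0,0],[0,0,0]],[[-0.3,0,0],[0,0,0]],[[-0.5,0.1,0.15],[0,0,0]],[[-0.6,0.3,0.35],[0,0,0]],[[-0.6,0.5,0.6],[0,0,0]]])

```text
time_s: 20.2
tcp_pos: [0.5497, 0.2146, 0.1347]
eef_rot: [-21.8, 89.3, -2.9]
contact_force: [1.4, 1.2, -0.8]
gripper_width: 0.0376
```

>>> send_rows(plan=[[[0,0.12,0.19],[0,0,0]],[[0,0.24,0.38],[0,0,0]],[[0.1,0.24,0.38],[0,0,0]],[[0.2,0.24,0.38],[0,0,0]],[[0.3,0.24,0.38],[0,0,0]]])

```text
time_s: 20.7
tcp_pos: [0.5922, 0.2671, 0.0888]
eef_rot: [-25.6, 89.4, -6.8]
contact_force: [-0.7, -0.5, -0.2]
gripper_width: 0.0374
```

Run:
```python
from h import *
from plant import r
p=r.capture("side"); cv2.imwrite("pics/s4.png",cv2.resize(p["color"][200:350,130:330,::-1],(800,600)))
go(.5907,.2665,.0475)
```

```text
t 20.75 tcp [0.5909 0.2662 0.0861] units [ 0.257  0.004 -0.002] toolx [ 0.007 -0.003 -1.   ] tooly [-0.322  0.947 -0.005] w 0.0375 j [  42.   26.  -14.    1.  -50. -113.] F [-1.2 -0.9 -3.6]
```

View pics/s4.png

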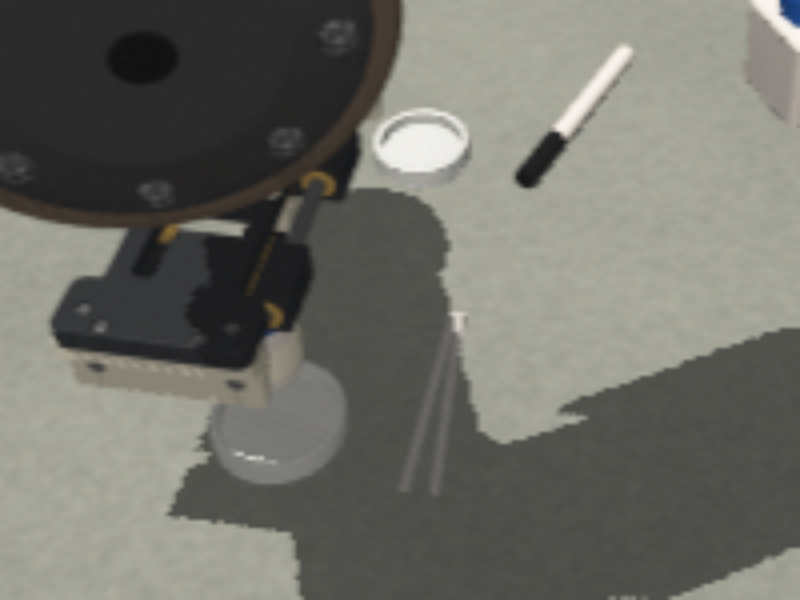

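The gripper with the small jar (285,360 in the crop) is over the small dish (278,420). I'll lower it.

>>> send_rows(plan=[[[0.1,0,0],[0,0,0]],[[0.18,0,0],[0,0,0]],[[0.23,0,0],[0,0,0]],[[0.25,0,0],[0,0,0]],[[0.26,0,0],[0,0,0]]])

```text
time_s: 21.25
tcp_pos: [0.5913, 0.2661, 0.0471]
eef_rot: [-41.4, 89.5, -22.6]
contact_force: [-0.6, -0.6, -0.4]
gripper_width: 0.0375
```

>>> send_rows(plan=[[[0,0,0],[0,0,0]],[[0,0,0],[0,0,0]],[[0,0,0],[0,0,0]],[[0,0,0],[0,0,0]],[[0,0,0],[0,0,0]]])

```text
time_s: 21.75
tcp_pos: [0.5914, 0.2662, 0.0474]
eef_rot: [-39.0, 89.5, -20.2]
contact_force: [-0.1, 0.6, -0.6]
gripper_width: 0.0376
```

>>> send_rows(plan=[[[0.005,0,0],[0,0,0]],[[0.01,0,0],[0,0,0]],[[0.01,0,0],[0,0,0]],[[0.01,0,0],[0,0,0]],[[0.01,0,0],[0,0,0]]])

```text
time_s: 22.25
tcp_pos: [0.5917, 0.2663, 0.0463]
eef_rot: [-35.7, 89.5, -16.9]
contact_force: [-0.8, -0.3, 5.3]
gripper_width: 0.0375
```

>>> send_rows(plan=[[[0,0,0],[0,0,0]],[[0,0,0],[0,0,0]],[[0,0,0],[0,0,0]],[[0,0,0],[0,0,0]],[[0,0,0],[0,0,0]]], jaw=1)

```text
time_s: 22.75
tcp_pos: [0.5916, 0.2662, 0.0461]
eef_rot: [-37.9, 89.5, -19.1]
contact_force: [0.3, 0.6, 0.8]
gripper_width: 0.072
```

>>> send_rows(plan=[[[0,0,0],[0,0,0]],[[-0.15,0,0],[0,0,0]],[[-0.35,0,0],[0,0,0]],[[-0.6,0,0],[0,0,0]],[[-0.8,0,0],[0,0,0]]])

```text
time_s: 23.25
tcp_pos: [0.5909, 0.2667, 0.1681]
eef_rot: [-33.3, 89.5, -14.5]
contact_force: [-0.1, 0.2, -0.2]
gripper_width: 0.0877
```

Run:
```python
from h import *
top_of("Sd",(.5907,.2665),.063,.038)
go(.6475,-.108,.15)
```

```text
top 154 [0.591  0.2653 0.0389] z [0.0605 0.0625 0.065 ]
side 311 [0.5907 0.2663 0.0404] z [0.0615 0.063  0.0644]
t 23.35 tcp [0.5928 0.268  0.1715] units [ 0.144 -2.489 -0.467] toolx [ 0.015  0.002 -1.   ] tooly [-0.323  0.946 -0.003] w 0.088 j [  42.   21.   -9.    1.  -59. -113.] F [0.8 0.3 0.3]
```

>>> send_rows(plan=[[[0,-0.2,-0.05],[0,0.005,0]],[[0,-0.4,-0.1],[0,0.01,0]],[[0,-0.6,-0.15],[0,0.015,0]],[[0,-0.8,-0.2],[0,0.015,0]],[[0,-1,-0.2],[0,0.015,0]]])

```text
time_s: 23.85
tcp_pos: [0.6122, 0.115, 0.1711]
eef_rot: [-52.8, 89.8, -33.9]
contact_force: [0.2, 1.1, 0.5]
gripper_width: 0.0876
```

>>> send_rows(plan=[[[0,-0.2,-0.05],[0,0,0]],[[0,-0.4,-0.1],[0,0,0]],[[0,-0.6,-0.15],[0,0,0]],[[0.05,-0.8,-0.2],[0,0,0]],[[0.1,-1,-0.2],[0,0,0]]])

```text
time_s: 24.35
tcp_pos: [0.6318, -0.038, 0.1562]
eef_rot: [-48.2, 89.8, -29.3]
contact_force: [-0.1, -0.4, 0.7]
gripper_width: 0.0876
```

Run:
```python
from h import *
top_of("T",(.6475,-.108),.05,.027)
go(.6475,-.108,.036)
```

```text
top 41 [ 0.6411 -0.1074  0.0214] z [0.0473 0.049  0.0511]
side 70 [ 0.6467 -0.1052  0.0283] z [0.047  0.0497 0.0517]
t 24.45 tcp [ 0.6319 -0.0397  0.1546] units [ 0.792 -0.462 -0.047] toolx [ 0.001 -0.003 -1.   ] tooly [-0.32   0.947 -0.003] w 0.0877 j [ 14.  21. -12.   0. -58. -86.] F [-0.9  0.1 -0.8]
```

>>> send_rows(plan=[[[0,-0.25,-0.03],[0,0,0]],[[0.05,-0.455,-0.045],[0,0,0]],[[0.3,-0.455,-0.045],[0,0,0]],[[0.55,-0.455,-0.045],[0,0,0]],[[0.79,-0.455,-0.045],[0,0,0]]])

```text
time_s: 24.95
tcp_pos: [0.6472, -0.1068, 0.0349]
eef_rot: [-86.9, 89.8, -68.3]
contact_force: [0.5, -0.9, 0.4]
gripper_width: 0.0878
```

>>> send_rows(plan=[[[0,0,0],[0,0,0]],[[0,0,0],[0,0,0]],[[0,0,0],[0,0,0]],[[0,0,0],[0,0,0]],[[0,0,0],[0,0,0]]], jaw=-1, force=12)

```text
time_s: 25.45
tcp_pos: [0.6482, -0.1066, 0.0367]
eef_rot: [-48.1, 89.7, -29.5]
contact_force: [-0.7, -1.1, -0.1]
gripper_width: 0.0528
```

>>> send_rows(plan=[[[0,0,0],[0,0,0]],[[0,0,0],[0,0,0]],[[0,0,0],[0,0,0]],[[0,0,0],[0,0,0]],[[0,0,0],[0,0,0]]])

```text
time_s: 25.95
tcp_pos: [0.6483, -0.1066, 0.0369]
eef_rot: [-47.0, 89.7, -28.3]
contact_force: [-0.0, -0.4, 3.0]
gripper_width: 0.0265
```

```bash
python3 -c "
from h import *
go(.6335,.07,.12)"
```

```text
t 25.95 tcp [ 0.6483 -0.1066  0.0369] units [-0.557  1.145  0.285] toolx [ 0.004 -0.002 -1.   ] tooly [-0.32   0.947 -0.003] w 0.0265 j [  8.  30. -15.   0. -45. -79.] F [-0.  -0.4  3. ]
```

>>> send_rows(plan=[[[-0.1,0,0],[0,0,0]],[[-0.3,0,0],[0,0,0]],[[-0.5,0.1,0.03],[0,0,0]],[[-0.55,0.35,0.1],[0,0,0]],[[-0.55,0.65,0.18],[0,0,0]]])

```text
time_s: 26.45
tcp_pos: [0.6436, -0.0053, 0.1225]
eef_rot: [-28.7, 89.5, -10.1]
contact_force: [0.5, 0.1, -0.2]
gripper_width: 0.0267
```

>>> send_rows(plan=[[[0,0.25,0.05],[0,0,0]],[[0,0.49,0.1],[0,0,0]],[[0.05,0.49,0.1],[0,0,0]],[[0.15,0.49,0.1],[0,0,0]],[[0.25,0.49,0.1],[0,0,0]]])

```text
time_s: 26.95
tcp_pos: [0.6349, 0.0694, 0.0854]
eef_rot: [-25.1, 89.5, -6.5]
contact_force: [-0.4, -0.1, -0.0]
gripper_width: 0.0267
```

Run:
```python
from h import *
from plant import r
p=r.capture("side"); cv2.imwrite("pics/s5.png",cv2.resize(p["color"][130:280,150:350,::-1],(800,600)))
go(.6335,.07,.0435)
```

```text
t 27.0 tcp [0.6333 0.0687 0.0824] units [0.259 0.009 0.003] toolx [ 0.005 -0.002 -1.   ] tooly [-0.318  0.948 -0.004] w 0.0263 j [ 24.  25. -16.   0. -49. -96.] F [-1.4 -0.6 -3.4]
```

View pics/s5.png

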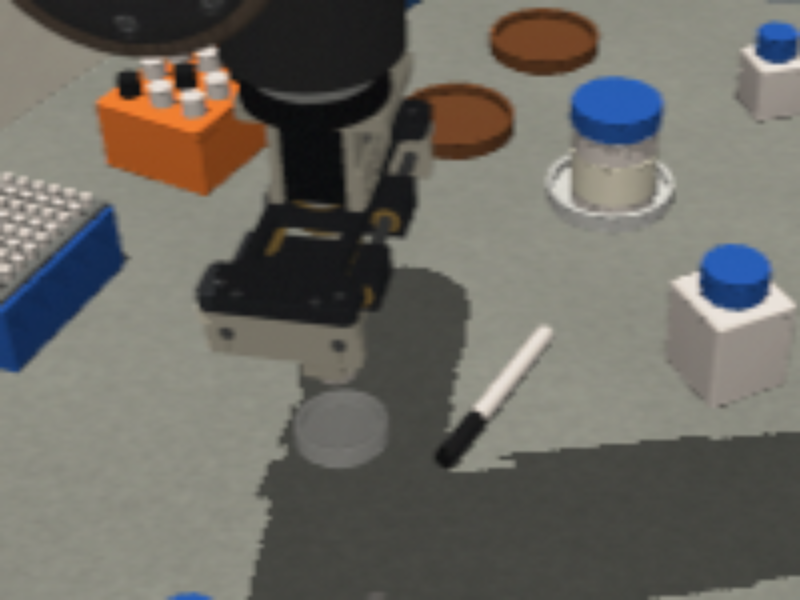

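The tiny jar's lower end shows at (330,370), above the tiny dish (340,428).

>>> send_rows(plan=[[[0.1,0.01,0],[0,0,0]],[[0.18,0.01,0],[0,0,0]],[[0.23,0.01,0],[0,0,0]],[[0.25,0.01,0],[0,0,0]],[[0.265,0.01,0],[0,0,0]]])

```text
time_s: 27.5
tcp_pos: [0.6333, 0.0699, 0.0427]
eef_rot: [-39.5, 89.7, -21.0]
contact_force: [0.1, 0.6, -0.3]
gripper_width: 0.026
```

>>> send_rows(plan=[[[0,0,0],[0,0,0]],[[0,0,0],[0,0,0]],[[0.004,0,0],[0,0,0]],[[0.008,0,0],[0,0,0]],[[0.008,0,0],[0,0,0]]])

```text
time_s: 28.0
tcp_pos: [0.6337, 0.07, 0.0419]
eef_rot: [-35.7, 89.6, -17.2]
contact_force: [-1.3, 0.8, 1.3]
gripper_width: 0.0263
```

>>> send_rows(plan=[[[0,0,0],[0,0,0]],[[0,0,0],[0,0,0]],[[0,0,0],[0,0,0]],[[0,0,0],[0,0,0]],[[0,0,0],[0,0,0]]], jaw=1)

```text
time_s: 28.5
tcp_pos: [0.6336, 0.07, 0.0419]
eef_rot: [-36.7, 89.6, -18.2]
contact_force: [0.6, -0.2, -0.2]
gripper_width: 0.0609
```

>>> send_rows(plan=[[[0,0,0],[0,0,0]],[[0,0,0],[0,0,0]],[[-0.15,0,0],[0,0,0]],[[-0.4,0,0],[0,0,0]],[[-0.65,0,0],[0,0,0]]])

```text
time_s: 29.0
tcp_pos: [0.6325, 0.0699, 0.1399]
eef_rot: [-50.1, 89.7, -31.5]
contact_force: [0.6, 1.2, 1.1]
gripper_width: 0.0874
```

>>> send_rows(plan=[[[-0.25,0,0],[0,0,0]],[[-0.45,0,0],[0,0,0]],[[-0.6,0,0],[0,0,0]],[[-0.6,0,0],[0,0,0]],[[-0.6,0,0],[0,0,0]]])

```text
time_s: 29.5
tcp_pos: [0.632, 0.0703, 0.2303]
eef_rot: [-38.7, 89.7, -20.2]
contact_force: [-0.4, -0.5, -0.5]
gripper_width: 0.0874
```

Run:
```python
from h import *
for n,c,h,d in(("Lf",(.5995,-.2305),.085,.062),("Mf",(.4285,-.2715),.073,.05),("Sf",(.5907,.2665),.063,.038),("Tf",(.6335,.07),.055,.027),("bw",(.4564,-.0893),.084,.03),("bn",(.5411,-.4021),.066,.022)):
    print(n); top_of(n,c,h,d)
go(.6335,.07,.2)
```

```text
Lf
top 621 [ 0.5953 -0.2254  0.0627] z [0.0826 0.0843 0.0871]
side 265 [ 0.5945 -0.2255  0.0663] z [0.0835 0.0851 0.0867]
Mf
top 428 [ 0.4285 -0.268   0.0522] z [0.0707 0.0724 0.0753]
side 200 [ 0.4285 -0.267   0.0526] z [0.0701 0.073  0.0746]
Sf
top 237 [0.5921 0.265  0.0397] z [0.0605 0.0622 0.0647]
side 309 [0.5911 0.2666 0.0408] z [0.0613 0.063  0.0644]
Tf
top 120 [0.6335 0.0687 0.0285] z [0.0517 0.054  0.0567]
side 96 [0.633  0.0706 0.0296] z [0.053  0.0547 0.0561]
bw
top 272 [ 0.4566 -0.0892  0.0416] z [0.0816 0.0835 0.0856]
side 182 [ 0.4575 -0.0886  0.0431] z [0.0822 0.084  0.0855]
bn
top 158 [ 0.5415 -0.4027  0.033 ] z [0.0633 0.0655 0.0679]
side 61 [ 0.5414 -0.4018  0.0322] z [0.0615 0.0652 0.0675]
t 30.1 tcp [0.6321 0.0702 0.2297] units [ 0.198 -0.004  0.008] toolx [ 0.004 -0.003 -1.   ] tooly [-0.318  0.948 -0.004] w 0.0877 j [ 24.  17.  -6.   0. -66. -96.] F [ 0.8 -0.1  1. ]
```

View pics/bn_side.png

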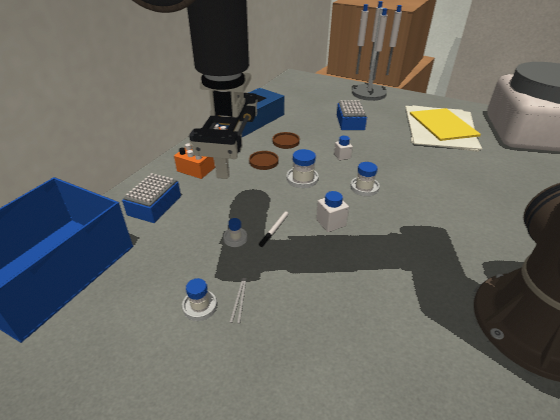

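The final view shows all four jars upright in their dishes, at (303,170), (367,178), (197,295) and (235,232). The bottles haven't moved. The large jar sits about 7 mm off centre, inside the 11.5 mm limit. I'm handing in the job.

```bash
python3 -c "
from plant import r
print(r.close_job())"
```

```text
the job is handed in; nothing more can be done
None
```

All four jars now stand upright and released in the metal dishes of their own size rank, placed in order from largest to smallest. I handed the job in at about 30 s of the 102 s allowed; handing in reports no verdict.

| Check after the last jar (both cameras) | Measured | Limit |
|---|---|---|
| Large jar, distance from dish centre | about 7 mm | 11.5 mm |
| Medium jar | about 4 mm | 11.5 mm |
| Small jar | about 1–2 mm | 11.5 mm |
| Tiny jar | about 1 mm | 11.5 mm |
| Each square bottle, distance moved | about 1 mm or less | 20 mm |

- **Height:** the jar tops measured 85, 73, 63 and 55 mm, which means each jar is flat on its dish floor.
- **Robot:** the gripper was open and clear, about 0.23 m above the bench.
- **Large jar:** it touched down harder than I intended, with about 39 N upward at the wrist, and ended up the furthest off centre. I left it because it was still within the limit.
- **Look-alikes:** the two brown dishes were not touched.
- **Camera disagreement:** single-camera readings differed by up to about 10 mm while the gripper blocked part of the view. In the final check the two cameras agreed to about 2 mm.

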